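# Fetch the brown cat from behind the display pieces

### The job

A customer wants to see the little brown cat at the back of the slate display riser, but three tall stone pieces stand close around it. First move those three (the purple tower, the honey-coloured vase and the green candle holder) off onto the blue mat; then, with all three out of the way, set the brown cat in the middle of the viewing tray; finally put each of the three back on the very spot where it stood. Keep every piece upright, set each one down gently, never dropping it, and leave the white cat, the egg bowl and the lidded pot alone.

Things in the scene. Friction and masses are not known exactly. Their poses are not given: they have to be found in the camera images.
- riser: Display riser, fixed: dark slate slab 190 x 240 mm (its x by y) on two low wooden rails; its flat top is 30 mm above the counter. Origin at the centre of its underside, on the counter; z up.
- mat: Blue padded mat, fixed flat on the counter, 230 x 130 mm (its x by y), 4 mm thick: the side area for the three tall pieces. Origin at the centre of its underside; its top is 4 mm above that.
- tray: Viewing tray, fixed: square, 150 x 150 mm outside, cream lining 4 mm above the counter, wooden rim 8 mm wide and 10 mm high (134 mm square inside). Origin at the centre of its underside.
- cat: Small seated cat in brown banded stone, 0.2 kg: round body 45 mm across, upright sides from 8 to 38 mm above its foot, 72 mm tall; the tail adds up to 5 mm behind. Stands at the back (+x) part of the riser; of the three tall pieces one is on each side of it (riser's +y and -y) and one in front (-x), which one varies, gaps 6 to 25 mm. Origin: centre of its underside; z up, faces its -x.
- tower: Purple amethyst tower with a lilac foot, 0.42 kg: six-sided column, 44 mm across the flats, 51 mm across the corners, upright sides up to 92 mm, then a point reaching 114 mm. Corners along its x axis and every 60 degrees; flats face its y axis and every 60 degrees. At the start its x axis is within 10 degrees of the riser's. Origin: centre of its underside; z up.
- vase: Honey-coloured banded stone bud vase, about 0.42 kg: round body 48 mm across with upright sides from 10 to 90 mm, foot 52 mm across, narrow neck 24 mm across, total height 115 mm. Origin at the centre of its underside; z up.
- candle_holder: Green stone pillar candle holder with a white tea light flush in its top, about 0.46 kg: round shaft 48 mm across with upright sides from 14 to 91 mm, foot and rim 54 mm across, total height 104 mm. Origin at the centre of its underside; z up.
- white_cat: Bystander: a loose white stone cat of the same shape as the brown one, on the counter. Origin at the centre of its underside.
- egg_bowl: Bystander: grey rough stone bowl, 150 mm across and 40 mm high, with four coloured stone eggs reaching 55 mm; loose but heavy. Origin at the centre of its underside.
- pot: Bystander: loose white marble pot with lid and black knob, 73 mm across and 67 mm high, on the counter. Origin at the centre of its underside.

How it is judged (in metres and radians):
On the way, in this order (a step that is already met when the one before it is completed fails the run):
1. the tower, the vase and the candle holder all stand released on the blue mat, the brown cat still in its place (x of tower in the frame of mat between -0.1 and 0.1 m and y of tower in the frame of mat between -0.05 and 0.05 m and z of tower in the frame of mat between 0 and 0.008 m and angle between each of tower, vase, candle_holder's own z axis and vertical below 0.12 rad and linear speed of each of tower, vase, candle_holder below 0.02 m/s and contact force between the fingers and tower below 0.1 N and x of vase in the frame of mat between -0.1 and 0.1 m and y of vase in the frame of mat between -0.05 and 0.05 m and z of vase in the frame of mat between 0 and 0.008 m and contact force between the fingers and vase below 0.1 N and x of candle_holder in the frame of mat between -0.1 and 0.1 m and y of candle_holder in the frame of mat between -0.05 and 0.05 m and z of candle_holder in the frame of mat between 0 and 0.008 m and contact force between the fingers and candle_holder below 0.1 N and distance of cat from where it was at the start of the episode below 0.03 m), for 0.2 s.
2. the brown cat stands released in the middle of the viewing tray (within 15 mm), the three pieces still on the mat (x of tower in the frame of mat between -0.1 and 0.1 m and y of tower in the frame of mat between -0.05 and 0.05 m and z of tower in the frame of mat between 0 and 0.008 m and angle between each of tower, vase, candle_holder, cat's own z axis and vertical below 0.12 rad and linear speed of each of tower, vase, candle_holder, cat below 0.02 m/s and contact force between the fingers and tower below 0.1 N and x of vase in the frame of mat between -0.1 and 0.1 m and y of vase in the frame of mat between -0.05 and 0.05 m and z of vase in the frame of mat between 0 and 0.008 m and contact force between the fingers and vase below 0.1 N and x of candle_holder in the frame of mat between -0.1 and 0.1 m and y of candle_holder in the frame of mat between -0.05 and 0.05 m and z of candle_holder in the frame of mat between 0 and 0.008 m and contact force between the fingers and candle_holder below 0.1 N and horizontal distance between cat and tray below 0.015 m and z of cat in the frame of tray between 0 and 0.008 m and contact force between the fingers and cat below 0.1 N), for 0.2 s.
At the end, for the whole second after the job is handed in: The brown cat stands within 15 mm of the middle of the viewing tray, on its lining; the tower, the vase and the candle holder each stand within 15 mm of where they stood at the start; all four are upright (within about 7 degrees), released and at rest (horizontal distance between cat and tray below 0.015 m and z of cat in the frame of tray between 0 and 0.008 m and angle between each of cat, tower, vase, candle_holder's own z axis and vertical below 0.12 rad and linear speed of each of cat, tower, vase, candle_holder below 0.02 m/s and contact force between the fingers and cat below 0.1 N and distance of each of tower, vase, candle_holder from where it was at the start of the episode below 0.015 m and contact force between the fingers and tower below 0.1 N and contact force between the fingers and vase below 0.1 N and contact force between the fingers and candle_holder below 0.1 N); the robot touches nothing.
It fails at once if the white cat, the egg bowl or the pot is moved by more than 15 mm (distance of any of white_cat, egg_bowl, pot from where it was at the start of the episode above 0.015 m).
It fails at once if a stone piece is tipped by more than about 35 degrees (angle between any of tower, vase, candle_holder, cat's own z axis and vertical above 0.6 rad).
It fails at once if a stone piece falls: faster than 0.45 m/s with no finger on it (a drop of over 10 mm) ((linear speed of tower above 0.45 m/s and contact force between the fingers and tower below 0.01 N) or (linear speed of vase above 0.45 m/s and contact force between the fingers and vase below 0.01 N) or (linear speed of candle_holder above 0.45 m/s and contact force between the fingers and candle_holder below 0.01 N) or (linear speed of cat above 0.45 m/s and contact force between the fingers and cat below 0.01 N)).
It also fails if it takes over 136 s, if anything falls off the work surface, if the arm or the gripper's body presses on something with over 40 N, if the wrist force passes 120 N, or if a joint passes its speed limit or range.

### The arm

A 6-joint arm with a two-finger parallel gripper is mounted at the origin on the work surface. World frame = base frame: x ahead of the robot, y to its left, z up, the work surface at z = 0. Lengths are in m, angles in degrees, forces in N, time in s.
With the tool pointing down it reaches from about 0.375 to 0.75 m from the base axis. Payload 9 kg.
Tool frame: the origin (TCP) lies where the fingers leave the gripper's body, on its centre line; the fingertips stand 73 mm ahead of it and the grasp point (between the pads) lies 54 mm ahead of it (robot.tip_reach is the distance from the TCP to the fingertips, in m); z points along the fingers, y is the line along which they close (so a half turn about z gives the same grasp; the last joint's range is limited). The gripper opens to 85 mm and grips with 20 to 120 N. Pads are 22 mm wide; open, the fingers measure 114 mm over their backs; the gripper's body (76 mm by 85 mm) begins 54 mm behind the grasp point. The pads swing forward as they close: fully open they stand 13 mm farther back than shut.
Start: joints at [-86.098, 5.964, 5.575, 89.605, 0, 77.527], TCP at [0.169, -0.576, 0.304] pointing down, gripper open.
Joint ranges: [-171.21, 171.21], [-48.23, 106.86], [-62.78, 66.21], [-105.2, 120.99], [-86.42, 89.51], [-180, 180]. Speed limits (degrees/s): [127.2, 127.2, 147.25, 180, 180, 180].

### API

Orientations are given as [roll, pitch, yaw] about the fixed x, y, z axes, in that order (R = Rz(yaw) Ry(pitch) Rx(roll)).
In Python, from plant import robot gives the robot as it stands. Calls block until the motion is done:
- robot.move_pose(position, orientation): joint-space move of the TCP to a pose.
- robot.line_to(position, vel=0.15, rotation=None, guard=None): straight line of the TCP; rotation=None keeps the orientation; vel is the mean speed in m/s. With guard (N) it stops when the force on the tool has changed by that much, and returns True; else False.
- robot.goto_joints(angles): joint-space move.
- robot.set_gripper(opening): finger opening in m; the grip force is fixed at half the most; returns when the fingers have stopped.
- robot.pause(seconds).
- robot.ik(position, orientation): joint angles nearest the present ones, or None.
- robot.observe(): the state.
- robot.grab_frame(name): name is "scene" or "side" or "wrist"; returns the picture (400x640x3 uint8, blue, green, red); there is no depth.
- robot.get_calibration(name): a dict with "vertical_fov" (degrees; the focal length in pixels is half the picture's height over the tangent of half this angle, whatever the lens; pixels are square), "cx", "cy" (the principal point, pixels), "rvec" (rotation vector, rad) and "tvec" (3), from world to camera coordinates, as OpenCV has them. Camera axes: x right, y down, z forward; pixel columns grow to the right and rows downward; lengths in m; the calibration is good to about 2 mm. A picture is of the moment at which its call begins: read the wrist's pose just before it. get_calibration takes no time and is no camera call; for the wrist camera it gives the pose at the moment of the call.
A pose or a line that the arm cannot do raises robot.IKError and nothing moves.
- robot.job_done(): hands the job in; it is judged then, once.
The state is a dict: "time": time; "q": joint angles; "qvel": joint speeds; "joint_torque": joint torques, N m; "tool_pos": TCP position; "tcp_rot": TCP orientation; "ft_force": force on the tool from outside, world axes, zero at the start; "torque": the same for the moment, N m; "gripper_width": finger opening in m; "gripper_force": force on a finger pad.
Only numpy, scipy, OpenCV 4.12 (cv2) and the standard library are available. Lean on these libraries where they do the work, as an engineer would, in place of code of your own. Each camera call takes 0.05 s, during which the arm holds its last target. There are 200 camera calls.

## Working session

There is one attempt and no reset: what is moved stays moved. The work goes in short steps, each a Python script; the robot and the scene stay as the last script left them, time stands still between calls to the robot, and variables do not carry over. Pictures are saved under pics/ and viewed, at most 14 in all, crops included, and the job is handed in when it is done.

```bash
ls; mkdir -p pics
python3 - <<'E'
from plant import robot
import cv2
for n in("scene","side","wrist"):
    c=robot.get_calibration(n);print(n,c); cv2.imwrite(f"pics/{n}0.png",robot.grab_frame(n))
print(robot.observe())
E
```

```text
pics
scene {'vertical_fov': 56.32811856934844, 'cx': 316.1805505929495, 'cy': 201.58705375688862, 'rvec': array([ 1.20786625,  2.22258097, -1.08015877]), 'tvec': array([ 0.33383979, -0.28183326,  1.38462654])}
side {'vertical_fov': 56.90415474185117, 'cx': 313.9659440980925, 'cy': 197.26387433870244, 'rvec': array([ 0.16421535, -2.7587669 ,  1.32389253]), 'tvec': array([0.60528474, 0.07453375, 0.73250957])}
wrist {'vertical_fov': 65.14801120219362, 'cx': 324.3003972662951, 'cy': 199.52356520634638, 'rvec': array([-2.31822207,  1.73437778,  0.2577985 ]), 'tvec': array([-0.59957796, -0.03739592,  0.37777721])}
{'time': 0.15, 'q': array([-8.60973371e+01,  5.99099662e+00,  5.53933395e+00,  8.96040504e+01,
       -4.12288821e-04,  7.75295011e+01]), 'qvel': array([ 0.001317  , -0.08360892,  0.07766397, -0.02369415,  0.02887048,
       -0.0577773 ]), 'joint_torque': array([ 3.25708643e-03, -5.57354522e+01,  5.04009604e+01,  1.23957722e-02,
       -2.97689021e-04, -9.36949611e-07]), 'tool_pos': array([ 0.16915919, -0.57548678,  0.30331808]), 'tcp_rot': array([-1.79945512e+02, -1.16279546e-02,  1.63731564e+01]), 'ft_force': array([0.17392187, 0.6230896 , 0.85765821]), 'torque': array([-0.02305731, -0.01729624,  0.02505994]), 'gripper_force': 0.0, 'gripper_width': 0.08531395711426597}
```

View pics/scene0.png

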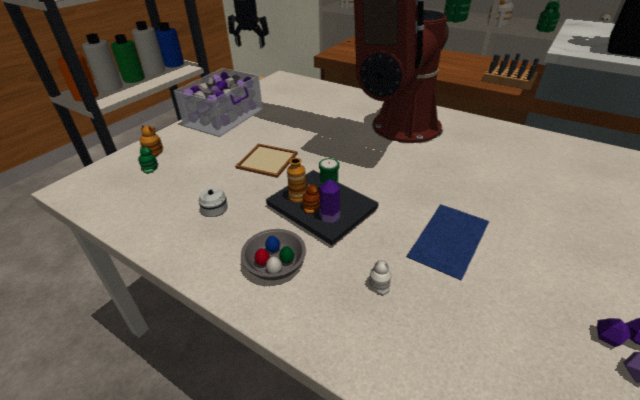

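View pics/side0.png

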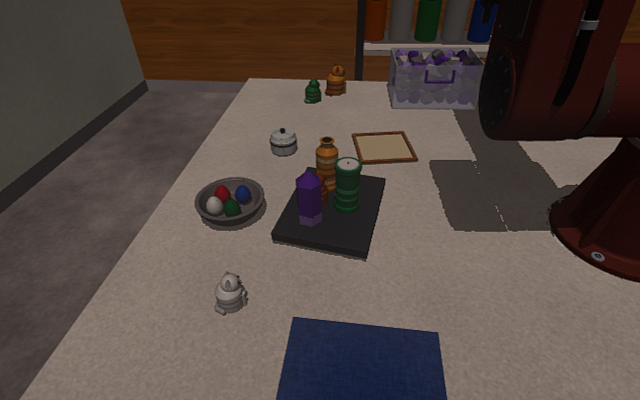

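The scene view shows the riser corners near (266,204), (378,204) and (330,238). The mat is around (450,238), the tray around (267,160), the vase at (297,180), the candle holder at (329,170), the tower at (330,200) and the cat at (312,200). The side view agrees, with the candle holder nearest the base.

```bash
cat > h.py <<'E'
import numpy as np, cv2
from plant import robot
def onplane(c,px,z):
    f=200/np.tan(np.radians(c["vertical_fov"]/2))
    R=cv2.Rodrigues(np.array(c["rvec"],float))[0]; o=-R.T@c["tvec"]
    px=np.atleast_2d(np.array(px,float))
    d=np.c_[(px[:,0]-c["cx"])/f,(px[:,1]-c["cy"])/f,np.ones(len(px))]@R
    return o+d*((z-o[2])/d[:,2])[:,None]
def project(c,P):
    f=200/np.tan(np.radians(c["vertical_fov"]/2))
    K=np.array([[f,0,c["cx"]],[0,f,c["cy"]],[0,0,1]])
    return cv2.projectPoints(np.array(P,float).reshape(-1,3),np.array(c["rvec"]),np.array(c["tvec"]),K,None)[0][:,0]
E
python3 - <<'E'
from h import *
np.set_printoptions(precision=4,suppress=True)
s=robot.get_calibration("scene"); d=robot.get_calibration("side")
print("riser",onplane(s,[(266,203),(378,204),(331,236)],.03)[:,:2].tolist())
print("mat",onplane(s,[(447,206),(489,217),(462,274),(409,257)],.004)[:,:2])
print("tray",onplane(s,[(237,160),(266,146),(298,153),(275,174)],.01)[:,:2])
print("vase top",onplane(s,[(296,161)],.145),onplane(d,[(327,140)],.145))
print("candle top",onplane(s,[(329,163)],.134),onplane(d,[(348,162)],.134))
print("tower tip",onplane(s,[(331,178)],.144),onplane(d,[(309,170)],.144))
print("cat top",onplane(s,[(313,185)],.102))
print("bowl",onplane(s,[(273,255)],.03),"wcat",onplane(s,[(381,288)],.0),"pot",onplane(s,[(212,208)],0))
R=cv2.Rodrigues(robot.get_calibration("wrist")["rvec"])[0]
print("wrist cam pos",-R.T@robot.get_calibration("wrist")["tvec"],R[2])
E
```

```text
riser [[0.6571324959571628, -0.12477742854232171], [0.5031207951164184, 0.13030080392341847], [0.6717260194461395, 0.08908252460790084]]
mat [[0.3827 0.2797]
 [0.3693 0.3862]
 [0.5965 0.3847]
 [0.6115 0.2661]]
tray [[ 0.5177 -0.3643]
 [ 0.3998 -0.3404]
 [ 0.3796 -0.2204]
 [ 0.5154 -0.2092]]
vase top [[ 0.5889 -0.0668  0.145 ]] [[ 0.589  -0.0685  0.145 ]]
candle top [[0.5387 0.0003 0.134 ]] [[ 0.5417 -0.0068  0.134 ]]
tower tip [[0.6043 0.0471 0.144 ]] [[0.611 0.042 0.144]]
cat top [[ 0.6034 -0.0066  0.102 ]]
bowl [[0.7949 0.0098 0.03  ]] wcat [[0.7247 0.2496 0.    ]] pot [[ 0.727  -0.2651  0.    ]]
wrist cam pos [ 0.24   -0.5546  0.3721] [-0.2784 -0.0814 -0.957 ]
```

```bash
cat > v.py <<'E'
from h import *
import pickle
out={}
for n,p in dict(tray=(.44,-.28,.36),riser=(.55,-.03,.40),riser2=(.53,.06,.40),mat=(.49,.33,.38)).items():
    try: robot.move_pose(p,[180,0,0])
    except robot.IKError as e: print(n,"ik",e); continue
    c=robot.get_calibration("wrist"); im=robot.grab_frame("wrist")
    out[n]=(c,im); cv2.imwrite(f"pics/w_{n}.png",im)
    o=robot.observe(); print(n,o["time"],o["tool_pos"],o["tcp_rot"],o["q"].round(1))
pickle.dump(out,open("views.pkl","wb"))
a=[cv2.resize(out[n][1],(400,250),interpolation=cv2.INTER_AREA) for n in out]
cv2.imwrite("pics/tm.png",np.hstack([a[0],a[-1]]))
E
python3 v.py
```

```text
tray 1.7 [ 0.43961332 -0.28079571  0.35966974] [-1.79988688e+02  2.22989615e-02 -5.71144285e-02] [-46.9  -6.5  -1.   95.5  -0.  133.1]
riser 2.8167 [ 0.54984362 -0.03136707  0.39961188] [ 1.79991050e+02  3.30241969e-02 -9.32045393e-02] [-16.9  -0.    9.5  99.5  -0.  163.2]
riser2 3.325 [0.5300975  0.05909238 0.39988786] [ 1.79977848e+02 -5.69841207e-03 -4.93824937e-02] [ -7.7  -3.    6.5  99.6  -0.  172.4]
mat 8.125 [0.4900261  0.32994945 0.37999159] [ 1.79998745e+02  4.07433037e-05 -1.24966162e-02] [  21.3    6.3   13.9   97.6   -0.  -158.7]
```

View pics/w_riser.png

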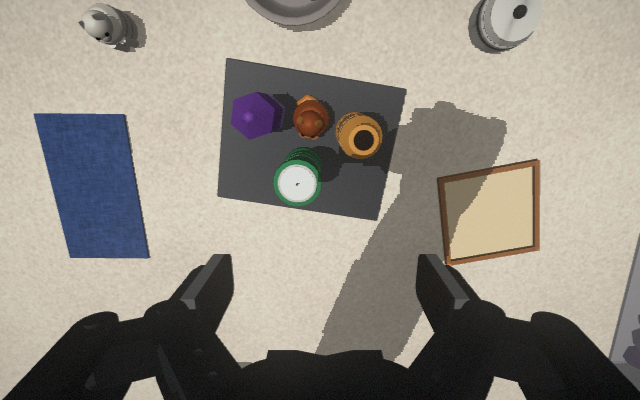

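View pics/tm.png

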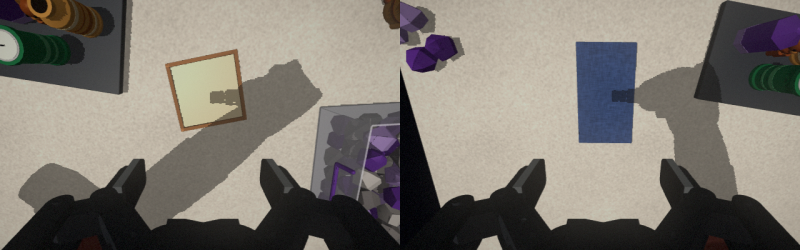

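The wrist view shows the riser corners near (227,58), (406,90), (378,220) and (218,196). The tower tip is near (249,116), the cat head near (311,118), the vase mouth at (364,140) and the candle holder top at (297,183). The tray and mat are both clearly visible, apart from shadows. Next I'll measure and check against the known sizes.

```bash
cat > m.py <<'E'
from h import *
import pickle
np.set_printoptions(precision=4,suppress=True)
V=pickle.load(open("views.pkl","rb"))
def big(mask):
    mask=cv2.morphologyEx(mask.astype(np.uint8),cv2.MORPH_CLOSE,np.ones((7,7)))
    cs=cv2.findContours(mask,cv2.RETR_EXTERNAL,cv2.CHAIN_APPROX_NONE)[0]
    return max(cs,key=cv2.contourArea)[:,0].astype(float)
def rect(c,px,z):
    W=onplane(c,px,z)[:,:2]; return cv2.minAreaRect((W*1000).astype(np.float32))
def hsv(n): return cv2.split(cv2.cvtColor(V[n][1],cv2.COLOR_BGR2HSV))
for n in ("riser","riser2","mat"):
    h,s,v=hsv(n); print("mat",n,rect(V[n][0],big((h>100)&(h<122)&(s>90)&(v>40)),.004))
h,s,v=hsv("tray"); m=((h<22)&(s>60)&(v>50)).astype(np.uint8); m[:60,:220]=0; m[230:]=0
t=big(m);print("tray",rect(V["tray"][0],t,.01), t.min(0),t.max(0))
for n in ("riser","riser2"):
    h,s,v=hsv(n); m=v<78
    m[240:]=0; m[:50]=0
    # remove arm shadow by brightness: slate darker and neutral/blueish
    m&=~((h<30)&(s>25)&(v>62)&(s<110)); m&=~((h>100)&(h<122)&(s>90))
    p=big(m); hull=cv2.convexHull(p.astype(np.float32))
    cv2.imwrite(f"pics/mask_{n}.png",(m*255).astype(np.uint8))
    print("riser",n,rect(V[n][0],hull[:,0],.03),p.min(0),p.max(0))
c=V["riser"][0]; q=onplane(c,[(227,58),(406,90),(378,220),(218,196)],.03)[:,:2]
print("riser hand",q,np.linalg.norm(np.roll(q,-1,0)-q,axis=1),q.mean(0))
for n in ("riser","riser2"):
    c=V[n][0]; h,s,v=hsv(n)
    white=big(((s<40)&(v>200)&(cv2.dilate(((h>60)&(h<90)&(s>120)&(v>50)).astype(np.uint8),np.ones((31,31)))>0)))
    e=cv2.fitEllipse(white.astype(np.float32)); print(n,"tealight",e,onplane(c,[e[0]],.134))
E
python3 m.py
python3 - <<'E'
import cv2,numpy as np
a=[cv2.resize(cv2.imread(f"pics/w_{n}.png")[40:230,200:430],None,fx=1.72*2/2,fy=1.72,interpolation=2) for n in("riser",)]
b=cv2.imread("pics/w_riser2.png")
cv2.imwrite("pics/r2.png",cv2.resize(b[0:260,240:560],None,fx=2.3,fy=2.3,interpolation=cv2.INTER_CUBIC))
E
```

```text
mat riser ((497.72564697265625, 321.1896057128906), (128.3945770263672, 227.23956298828125), 89.60614013671875)
mat riser2 ((497.62457275390625, 321.84857177734375), (127.89099884033203, 227.45521545410156), 89.59846496582031)
mat mat ((497.4305114746094, 323.5115966796875), (127.48100280761719, 227.40968322753906), 89.50166320800781)
tray ((458.03948974609375, -290.7468566894531), (149.53469848632812, 149.47573852539062), 11.163716316223145) [264.  78.] [394. 210.]
riser riser ((566.6260986328125, -28.841209411621094), (194.3684844970703, 187.34951782226562), 80.78301239013672) [257.  76.] [405. 219.]
riser riser2 ((564.1357421875, -41.996177673339844), (169.70204162597656, 187.85433959960938), 80.40260314941406) [333.  59.] [474. 207.]
riser hand [[ 0.6811  0.0937]
 [ 0.642  -0.1395]
 [ 0.4586 -0.1115]
 [ 0.4962  0.1237]] [0.2365 0.1855 0.2382 0.1873] [ 0.5695 -0.0084]
riser tealight ((296.6478576660156, 182.52542114257812), (33.751243591308594, 35.40119552612305), 109.61820220947266) [[ 0.5418 -0.0009  0.134 ]]
riser2 tealight ((362.2430725097656, 199.39793395996094), (5.209317684173584, 42.988975524902344), 94.94918823242188) [[0.5025 0.0171 0.134 ]]
```

View pics/r2.png

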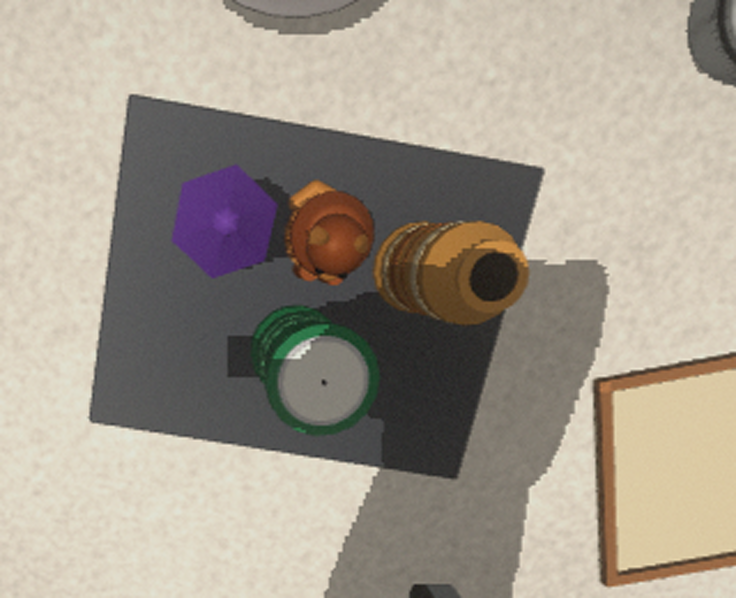

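The second view shows the tower tip at (337,96) in full-image pixels, the cat head at (387,105), the vase mouth at (455,120) and the candle holder top at (380,166). The sizes measured so far match to about 1 %.

```bash
cat > p.py <<'E'
from h import *
import pickle
np.set_printoptions(precision=4,suppress=True)
V=pickle.load(open("views.pkl","rb"))
z=dict(tower=.144,vase=.145,candle=.134,cat=.09)
A=dict(riser=dict(tower=(249,116.5),vase=(364,140),candle=(297,183),cat=(311,119)),
 riser2=dict(tower=(337.4,95.7),vase=(454.8,120),candle=(380.4,165.7),cat=(386.5,105.2)))
for k in z: print(k,[onplane(V[n][0],[A[n][k]],z[k])[0,:2] for n in A])
c=V["riser2"][0]; zz=lambda P:[(x/2.3+240,y/2.3) for x,y in P]
q=onplane(c,zz([(130,95),(543,168),(457,478),(91,421)]),.03)[:,:2]
print("riser2 hand",q,q.mean(0),np.linalg.norm(np.roll(q,-1,0)-q,axis=1),np.degrees(np.arctan2(*(q[1]-q[0])[::-1])),np.degrees(np.arctan2(*(q[2]-q[3])[::-1])))
hx=onplane(c,zz([(236,165),(276,209),(268,254),(213,277),(172,242),(180,184)]),.122)[:,:2]
print("hex",hx,hx.mean(0)); d=hx-hx.mean(0); print(np.linalg.norm(d,axis=1),np.degrees(np.arctan2(d[:,1],d[:,0]))%60)
P={k:np.mean([onplane(V[n][0],[A[n][k]],z[k])[0,:2] for n in A],0) for k in z}
rad=dict(tower=.0255,vase=.026,candle=.027,cat=.0275)
# finger clearance vs closing direction
def clear(k,phi,op):
    u=np.array([np.cos(phi),np.sin(phi)]);w=np.array([-u[1],u[0]]);m=9
    for o in P:
        if o==k: continue
        r=P[o]-P[k]; a,b=r@u,r@w
        for s in(1,-1):
            dx=max(.02-s*a, s*a-(op/2+.0145),0);dy=max(abs(b)-.011,0)
            m=min(m,np.hypot(dx,dy)-rad[o])
    return m
for k in P:
    best=[(round(clear(k,np.radians(d),.07)*1000,1),d) for d in range(0,180,10)]
    print(k,P[k],sorted(best)[::-1][:7])
ks=list(P)
print([(a,b,round(1000*np.linalg.norm(P[a]-P[b]),1)) for i,a in enumerate(ks) for b in ks[i+1:]])
E
python3 p.py
```

```text
tower [array([0.6123, 0.0441]), array([0.6122, 0.0466])]
vase [array([ 0.5891, -0.0718]), array([ 0.5891, -0.0715])]
candle [array([ 0.5413, -0.0013]), array([ 0.5406, -0.0012])]
cat [array([ 0.6075, -0.0158]), array([ 0.6032, -0.0126])]
riser2 hand [[ 0.6808  0.0948]
 [ 0.6434 -0.1387]
 [ 0.458  -0.1096]
 [ 0.4956  0.1239]] [ 0.5694 -0.0074] [0.2364 0.1876 0.2365 0.1874] -99.1057178078015 -99.14616770546019
hex [[0.6362 0.0407]
 [0.6176 0.0221]
 [0.5979 0.0252]
 [0.5875 0.0506]
 [0.6032 0.0696]
 [0.6283 0.0658]] [0.6118 0.0457]
[0.025  0.0242 0.0248 0.0247 0.0254 0.026 ] [48.4644 43.8954 55.8512 48.5364 49.7267 50.7269]
tower [0.6123 0.0454] [(np.float64(22.0), 170), (np.float64(20.2), 160), (np.float64(16.5), 150), (np.float64(14.8), 0), (np.float64(11.6), 140), (np.float64(9.6), 10), (np.float64(8.6), 30)]
vase [ 0.5891 -0.0717] [(np.float64(22.9), 170), (np.float64(19.1), 0), (np.float64(16.5), 160), (np.float64(15.3), 10), (np.float64(10.7), 150), (np.float64(9.9), 20), (np.float64(8.4), 130)]
candle [ 0.5409 -0.0012] [(np.float64(24.0), 80), (np.float64(18.8), 70), (np.float64(16.6), 90), (np.float64(12.7), 60), (np.float64(11.2), 100), (np.float64(9.6), 120), (np.float64(9.6), 40)]
cat [ 0.6054 -0.0142] [(np.float64(4.6), 30), (np.float64(3.1), 130), (np.float64(-0.7), 120), (np.float64(-2.9), 20), (np.float64(-3.4), 40), (np.float64(-4.9), 140), (np.float64(-9.1), 110)]
[('tower', 'vase', np.float64(119.3)), ('tower', 'candle', np.float64(85.2)), ('tower', 'cat', np.float64(60.0)), ('vase', 'candle', np.float64(85.3)), ('vase', 'cat', np.float64(59.7)), ('candle', 'cat', np.float64(65.7))]
```

```bash
cat > act.py <<'E'
from h import *
import sys
RZ,MZ,TZ=.030,.004,.004
P=dict(tower=(.6122,.0455),vase=(.589,-.0715),candle=(.541,-.0012),cat=(.6045,-.0142))
YAW=dict(tower=49.5,vase=80,candle=170,cat=171)      # closing direction = yaw-90
SLOT=dict(candle=(.425,.322),vase=(.4975,.322),tower=(.572,.322))
H=dict(tower=.126,vase=.126,candle=.126,cat=.080)    # TCP above the foot
SAFE=.32
def rep(s):
    o=robot.observe(); print(s,"t=%.1f w=%.4f gf=%.1f"%(o["time"],o["gripper_width"],o["gripper_force"]),o["tool_pos"].round(4),o["ft_force"].round(1),flush=True)
    return o
def pick(k,xy,base,yaw,op=.07):
    z=base+H[k]
    robot.set_gripper(op); robot.move_pose([*xy,SAFE],[180,0,yaw])
    robot.line_to([*xy,z+.03],vel=.25)
    if robot.line_to([*xy,z],vel=.1,guard=12): rep("BLOCKED "+k); sys.exit()
    robot.set_gripper(0); o=rep("gripped "+k)
    if o["gripper_width"]<.038: sys.exit("missed")
    robot.line_to([*xy,z+.02],vel=.06); robot.line_to([*xy,SAFE],vel=.2)
    if robot.observe()["gripper_width"]<.038: sys.exit("lost")
def place(k,xy,base,yaw,op=.07):
    z=base+H[k]
    robot.move_pose([*xy,SAFE],[180,0,yaw])
    robot.line_to([*xy,z+.02],vel=.2); robot.pause(.2)
    hit=robot.line_to([*xy,z-.004],vel=.02,guard=4); rep(f"down {k} hit={hit}")
    robot.set_gripper(op); robot.line_to([*xy,z+.03],vel=.1); robot.line_to([*xy,SAFE],vel=.3); rep("free "+k)
E
python3 - <<'E'
from act import *
pick("candle",P["candle"],RZ,YAW["candle"]); place("candle",SLOT["candle"],MZ,180)
c=robot.get_calibration("side"); cv2.imwrite("pics/s1.png",robot.grab_frame("side"))
E
```

```text
gripped candle t=12.2 w=0.0496 gf=55.3 [ 0.5416 -0.0012  0.1573] [-0.2  1.5  6.4]
down candle hit=True t=16.9 w=0.0493 gf=58.3 [0.4248 0.3221 0.1312] [-0.7  0.6  5.1]
free candle t=18.4 w=0.0700 gf=0.0 [0.425  0.322  0.3194] [-0.2 -0.9 -0.4]
```

View pics/s1.png

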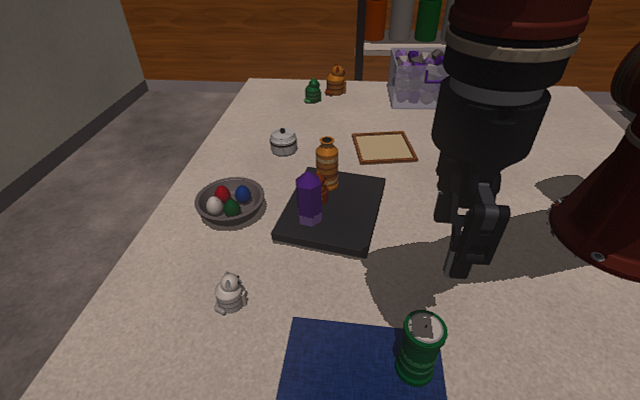

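The candle holder stands upright on the mat at (420,350), and nothing else has moved. Next are the vase and the tower, ending with a look at the mat and the cat.

Run:
```python
from act import *
for k in("vase","tower"):
    pick(k,P[k],RZ,YAW[k]); place(k,SLOT[k],MZ,180)
robot.move_pose([.50,.06,.40],[180,0,90])
c=robot.get_calibration("wrist"); im=robot.grab_frame("wrist"); cv2.imwrite("pics/w_cat.png",im); np.save("c_cat.npy",c,allow_pickle=True)
cv2.imwrite("pics/s2.png",np.hstack([cv2.resize(robot.grab_frame("side"),(400,250)),cv2.resize(im,(400,250))]))
rep("end")
```

```text
gripped vase t=21.7 w=0.0465 gf=62.3 [ 0.5894 -0.0717  0.1572] [-2.   0.3  5.3]
down vase hit=True t=26.6 w=0.0467 gf=62.8 [0.4974 0.3219 0.1313] [-0.6 -1.3  5. ]
free vase t=28.1 w=0.0702 gf=0.0 [0.4975 0.322  0.3194] [ 0.8  0.2 -0.3]
gripped tower t=31.4 w=0.0433 gf=61.1 [0.6126 0.0455 0.1571] [-2.5  1.3  5.5]
down tower hit=True t=36.4 w=0.0431 gf=62.2 [0.5719 0.3219 0.1311] [ 0.4 -1.1  4.8]
free tower t=37.9 w=0.0700 gf=0.0 [0.572  0.322  0.3195] [-0.1  0.2 -0.2]
end t=39.1 w=0.0699 gf=0.0 [0.5001 0.0607 0.3991] [ 0.2 -0.4 -0.4]
```

View pics/s2.png

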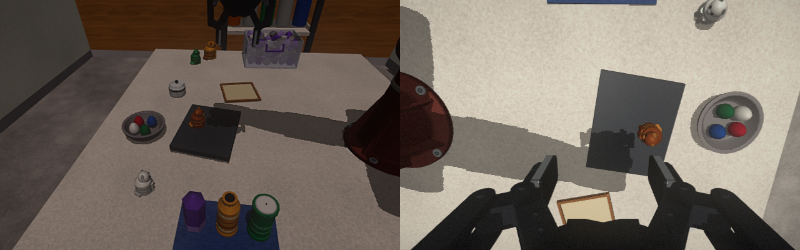

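All three stand upright on the mat, at (192,210), (228,213) and (264,215) in the left panel, and the cat is still in its place on the riser. I'll check the cat's position by its contour, then move it.

Run:
```python
from act import *
c=np.load("c_cat.npy",allow_pickle=True).item(); im=cv2.imread("pics/w_cat.png")
h,s,v=cv2.split(cv2.cvtColor(im,cv2.COLOR_BGR2HSV)); m=((h<18)&(s>120)&(v>40)).astype(np.uint8); m[:180]=0;m[250:]=0;m[:,:370]=0;m[:,450:]=0
b=cv2.boundingRect(m); print(b)
ctr=(b[0]+b[2]/2,b[1]+b[3]/2); q=onplane(c,[ctr],.06)[0]; print(q,onplane(c,[ctr],.09)[0])
assert np.linalg.norm(q[:2]-P["cat"])<.012
pick("cat",P["cat"],RZ,YAW["cat"]); place("cat",(.458,-.2907),TZ,171)
robot.move_pose([.44,-.22,.38],[180,0,90])
c=robot.get_calibration("wrist"); im=robot.grab_frame("wrist"); np.save("c_tr.npy",c,allow_pickle=True); cv2.imwrite("pics/w_tr.png",im)
print(project(c,[(.458,-.2907,.004),(.458,-.2907,.076)])); rep("end")
```

```text
(380, 197, 40, 38)
[ 0.60447667 -0.0128801   0.06      ] [ 0.59677217 -0.00203555  0.09      ]
gripped cat t=42.4 w=0.0428 gf=61.7 [ 0.6052 -0.0143  0.1113] [-0.2  0.6  6. ]
down cat hit=True t=47.4 w=0.0430 gf=61.8 [ 0.4579 -0.2906  0.0853] [-1.7  0.8  5.9]
free cat t=49.1 w=0.0703 gf=0.0 [ 0.4577 -0.2904  0.318 ] [-0.5 -0.3 -1. ]
[[336.6039186  206.06111431]
 [338.70766134 223.6323651 ]]
end t=50.5 w=0.0700 gf=0.0 [ 0.4399 -0.2201  0.3792] [ 0.  -0.7  0.2]
```

View pics/w_tr.png

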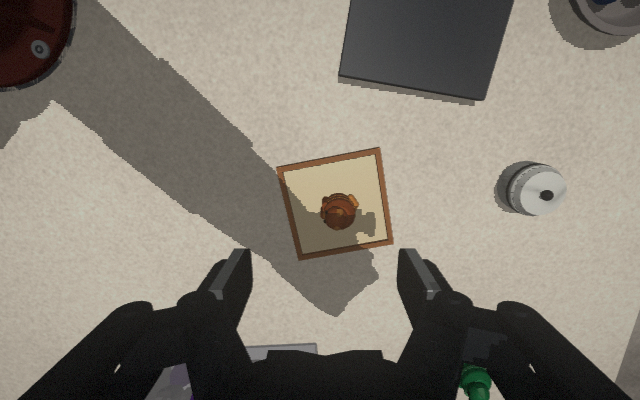

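The cat stands upright at (338,212) in the tray, whose centre is near (337,206); that matches the prediction for a centred cat. Now I'll return the three pieces.

Run:
```python
from act import *
for k in("tower","vase","candle"):
    pick(k,SLOT[k],MZ,180); place(k,P[k],RZ,YAW[k])
robot.move_pose([.53,.06,.40],[180,0,0.1])
o=rep("end"); c=robot.get_calibration("wrist"); im=robot.grab_frame("wrist")
np.save("c_end.npy",c,allow_pickle=True); cv2.imwrite("pics/w_end.png",im)
cv2.imwrite("pics/e.png",np.vstack([cv2.resize(im[0:260,240:560],(640,520))]))
z=dict(tower=.144,vase=.145,candle=.134)
for k in z: print(k,(project(c,[(*P[k],z[k])])[0]-[240,0])*2)
```

```text
gripped tower t=54.3 w=0.0439 gf=61.6 [0.5725 0.3221 0.1311] [-0.8 -1.1  6.3]
down tower hit=True t=59.4 w=0.0433 gf=62.5 [0.6121 0.0455 0.1571] [0.  1.2 4.6]
free tower t=60.8 w=0.0696 gf=0.0 [0.6123 0.0455 0.3199] [ 0.8  0.1 -0.2]
gripped vase t=64.1 w=0.0466 gf=62.1 [0.498  0.3221 0.1312] [ 0.2 -2.4  6.6]
down vase hit=True t=69.1 w=0.0466 gf=62.8 [ 0.5889 -0.0714  0.1572] [-0.3  0.6  4.7]
free vase t=70.5 w=0.0705 gf=0.0 [ 0.5891 -0.0715  0.3199] [ 1.1 -0.4 -0.6]
gripped candle t=73.8 w=0.0493 gf=55.5 [0.4255 0.3222 0.1313] [-0.8 -0.3  5.5]
down candle hit=True t=78.5 w=0.0495 gf=58.4 [ 0.5408 -0.0012  0.1572] [-1.7  0.3  5.8]
free candle t=79.9 w=0.0698 gf=0.0 [ 0.5411 -0.0012  0.3198] [0.1 1.1 0. ]
end t=82.5 w=0.0701 gf=0.0 [0.53   0.06   0.3998] [0.5 0.1 0.3]
tower [198.16603474 191.40928918]
vase [430.75049334 240.66909046]
candle [281.58257424 330.85063648]
```

View pics/e.png

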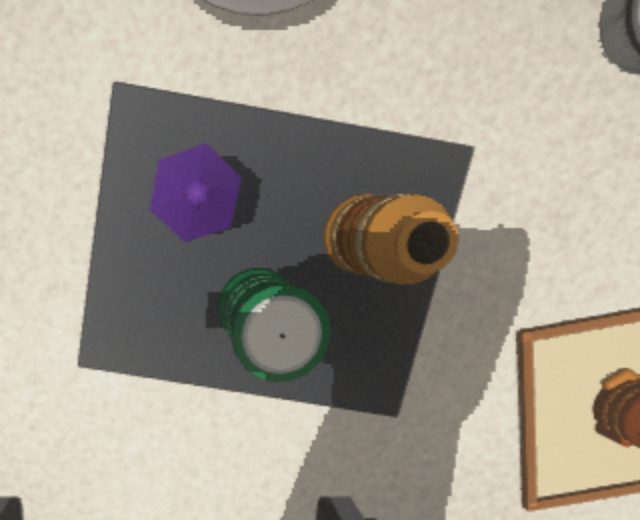

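The pieces stand with the tower tip at (197,193), the vase mouth at (429,242) and the candle holder centre at (282,335). Each is within about 2 mm of its original spot, and the cat is still in the tray. Handing in.

```bash
python3 -c "
from plant import robot
print(robot.job_done())"
```

```text
the job is handed in; nothing more can be done
None
```

I handed the job in at about 83 s of the 136 s allowed: the brown cat stands in the middle of the viewing tray, and the tower, vase and candle holder are back within about 2 mm of their original spots by my camera check; no verdict was returned.

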